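# Arm the guarded switch and index the feeder to the white block

### The arm

A 6-joint arm with a two-finger parallel gripper is mounted at the origin on a cart in front of the work surface, level with it; the furniture and walls round the work are solid. World frame = base frame: x ahead of the robot, y to its left, z up, the work surface at z = 0. Lengths are in mm, angles in degrees, forces in N, time in s.
With the tool pointing down it reaches from about 350 to 850 mm from the base axis. Payload 8.1 kg.
Tool frame: the origin (TCP) lies midway between the tips of the shut fingers; the grasp point (between the pads) lies 19 mm behind it; z points along the fingers, y is the line along which they close (so a half turn about z gives the same grasp; the last joint's range is limited). The gripper opens to 85 mm and grips with 20 to 120 N. Pads are 22 mm wide; open, the fingers measure 114 mm over their backs; the gripper's body (76 mm by 85 mm) begins 54 mm behind the grasp point. The pads swing forward as they close: fully open they stand 13 mm farther back than shut.
Start: joints at [70.565, 7.471, 85.268, -0, 87.261, -4.893], TCP at [150.628, 580.79, 231.292] pointing down, gripper open.
Joint ranges: [-169.43, 169.43], [-51.17, 129.36], [1.28, 143.12], [-76.62, 256.62], [0, 156.53], [-152.29, 152.29]. Speed limits (degrees/s): [136.94, 136.94, 159.86, 180, 180, 180].

### API

Orientations are given as [roll, pitch, yaw] about the fixed x, y, z axes, in that order (R = Rz(yaw) Ry(pitch) Rx(roll)).
In Python, from bench import r gives the robot as it stands. The module is installed in compiled form; this text tells all that it offers.
- The arm moves only by the tool jog_arm, never from a script. Its argument "rows" is a list of rows, each a list of 2 entries, a list of its own where there are three numbers: the shift along the tool's x, y, z in mm, then the turn, a rotation vector about the tool's x, y, z in rad. A call has 1 to 10 rows; each row is the pose to reach, as a shift and turn from the pose commanded when the call began, along the tool's axes at that moment; what a row does not reach only later rows make up. A row lasts 1/10 s, in which the tool goes at most 50 mm and 8.59 degrees, less where a joint would pass 70% of its speed; a pose out of reach is approached as far as the arm can. A call with a gripper value outside its range is refused whole. "grip" is the finger opening in mm, from 0 to 85.4, set as the call begins (left out, the last holds). The fingers move at their own pace and stop on an object; "force" is the grip in N (left out, the last holds). Time passes only in rows, so rows that repeat a pose let the fingers close. It gives the time, the measured TCP pose, the force, the opening and the grip force at its end, in the units of the state.
- r.sense(): the state, without advancing time (a new reading comes with each control period).
- r.snapshot(name): name is "scene" or "top"; returns (picture, depth): 400x640x3 uint8, blue, green, red; 400x640 float32, mm along the optical axis (not along the pixel's ray), 0 where there is no reading.
- r.camera_params(name): a dict with "fx", "fy", "cx", "cy" (pixels), "pose" (4x4, takes a point from camera to world coordinates). Camera axes: x right, y down, z forward; pixel columns grow to the right and rows downward; lengths in mm; the calibration is good to about 2 mm. A picture is of the moment at which its call begins. camera_params takes no time and is no camera call.
- r.hand_in(): hands the job in; it is judged then, once.
The state is a dict: "time": time; "joint_pos": joint angles; "qd": joint speeds; "joint_efforts": joint torques, N m; "tool_pos": TCP position; "tcp_rot": TCP orientation; "ft_force": force on the tool from outside, world axes, zero at the start; "wrist_torque": the same for the moment, N m; "finger_gap": finger opening in mm; "grip_force": force on a finger pad.
Only numpy, scipy, OpenCV 4.12 (cv2) and the standard library are available. Lean on these libraries where they do the work, as an engineer would, in place of code of your own. Each camera call takes 0.05 s, during which the arm holds its last target. There are 200 camera calls.

### The job

Arm the feeder first: lift the red safety cover, flip the toggle beneath it over to the green dot, and shut the cover again. Then press the orange feed lever, letting it come right back up after each full stroke, one stroke per pocket, until the white block stands between the red pointers under the inspection head and not a pocket further. Move the tray only with the lever, never touching the tray or its blocks, and leave the other things lying about where they are.

Things in the scene. Friction and masses are not known exactly. Their poses are not given: they have to be found in the camera images.
- feeder: the indexing feeder, fixed: aluminium base 100 (x) x 364 (y) mm with two dark rails. Origin on the table in line with the station; its x axis points away from the lever towards the inspection head, y along the tray. The lever housing (60 mm wide in y, 85 mm high) stands on the -x side from x = -46 to -86 mm; the inspection head on a post stands on the +x side, up to 153 mm high, its overhanging box and lens (lens foot 107 mm high) covering x = 1 to 75 mm, y = +-17 mm
- station (a point): the station: point on the pocket floor (40 mm above the table) between the two red pointers, beneath the inspection head; the white block's origin must come here
- tray: blue tray with five pockets in a row along the feeder's y axis, pitch 34 mm, dividers 4 mm, walls up to 53 mm high (blocks up to 76 mm). At the start pocket 0 is at the station and pockets 1 to 4 wait on the +y side. It slides towards -y only: every full lever stroke moves it 34 mm, it stays where it is left and the lever cannot bring it back; it can run five strokes. Origin as the feeder's at the start, moving with the tray
- white_block: the white printed block, 36 (feeder x) x 27 (feeder y) x 35 mm, loose in pocket 2, 3 or 4 at the start; origin at the centre of its underside
- black_0: a black printed block 36x27x35 mm, loose in a pocket of the tray; origin at the centre of its underside
- black_1: a black printed block 36x27x35 mm, loose in a pocket of the tray; origin at the centre of its underside
- black_2: a black printed block 36x27x35 mm, loose in a pocket of the tray; origin at the centre of its underside
- black_3: a black printed block 36x27x35 mm, loose in a pocket of the tray; origin at the centre of its underside
- feed_lever (a joint): feed lever: 0 at rest (up), 0.6 rad pressed down to its stop; a spring brings it back up. The ratchet takes the next tooth only after the lever has come back below 0.04 rad, and a stroke is complete only at the stop (above 0.57 rad). Needs about 9 N at the bar at the end of the stroke
- lever_bar (a point): centre of the orange bar at the end of the feed lever: 18 mm thick, 52 mm long along the feeder's y axis. At rest 92 mm above the table; at the stop 38 mm lower and 2 mm further from the feeder. The lever turns about an axis along feeder y, 61 mm towards +x of the bar and 70 mm above the table
- switch_box: grey switch box, fixed, 110 (x) x 80 (y) x 45 mm; origin on the table under its centre. x points towards the cover's hinge, y towards the side on which the cover's lift bar sticks out and where the green dot (ON) lies; the red dot is on the -y side
- cover (a joint): red safety cover over the toggle: 0 shut, 1.75 rad fully open, about 1.05 rad its balance point: beyond it falls open and stays open, before it falls shut. The cover is a shell 75 (x) x 56 (y) x 43 mm, shut over box x = -36 to 36 mm; it turns about the y axis through point cover_hinge, its front (-x) edge going up
- cover_bar (a point): middle of the free length of the steel lift bar on the cover: a round bar 12 mm thick, parallel to the hinge, sticking out 46 mm from the +y side of the cover (this point is 26 mm out); shut it is 66 mm to the -x side of the hinge and 26 mm above it, 73.5 mm above the table
- cover_hinge (a point): point on the cover's hinge axis in line with point cover_bar, 47.5 mm above the table, fixed to the switch box
- toggle (a joint): toggle: 0 leans towards the red dot (-y of the box, off), 0.8 rad leans towards the green dot (+y, ON); above 0.6 counts as flipped. It stays where it is left; about 1.5 N at its tip moves it
- toggle_tip (a point): centre of the 10 mm ball at the end of the steel toggle, 73 mm above the table; the toggle pivots at the box's centre, 49 mm above the table, and its tip swings 20 mm from -10 to +10 mm in the box's y
- print_heap: bystander: white heap of a failed print, 64x94x48 mm; origin under its centre
- cutter: bystander: red-handled flush cutter lying flat, 45x140x13 mm; origin under its centre
- misprint_cup: bystander: white misprinted cup, 98x102x60 mm; origin under its centre
- bottle: bystander: white wash bottle with red cap and spout, 65x95x181 mm, origin under it
- pen: bystander: white and blue marker pen lying flat, 17x135x16 mm; origin under its centre
- tweezers: bystander: fine tweezers lying flat, 14x121x9 mm; origin under their centre
- hex_key: bystander: black L hex key lying flat, 35x125x8 mm; origin under its centre
Things that resemble listed ones, but are neither listed nor needed, are in the scene too. Leave any turquoise look-alike of the switch_box alone.

How it is judged:
By the outcome, as a careful person would: the job done as asked, in the order asked, and still so for the second after the job is handed in, with the robot touching nothing.
It also fails if it takes over 54 s, if anything falls off the work surface, if the arm or the gripper's body presses on something with over 40 N, if the wrist force passes 120 N, or if a joint passes its speed limit or range.

## Working session

There is one attempt and no reset: what is moved stays moved. The work goes in short steps, Python scripts to look and compute and a tool call to move; the robot and the scene stay as the last step left them, time stands still between calls to the robot, and variables do not carry over. Pictures are saved under pics/ and viewed, at most 10 in all, crops included, and the job is handed in when it is done.

Besides the shell and the picture viewer there is one more tool, called after ">>>" by a JSON object that holds its "name" and its "arguments". jog_arm: Moves the arm, as the interface text tells. Its arguments: {"type":"object","properties":{"rows":{"type":"array"},"grip":{"type":"number"},"force":{"type":"number"}},"required":["rows"]}

```bash
mkdir -p pics; cat > h.py <<'E'
import numpy as np, cv2
from bench import r
def snap(n):
    im,d=r.snapshot(n); return im,d,r.camera_params(n)
def pts(d,c):
    v,u=np.mgrid[0:400,0:640]
    P=np.stack([(u-c['cx'])/c['fx']*d,(v-c['cy'])/c['fy']*d,d,np.ones_like(d)],-1)
    return (P@np.array(c['pose']).T)[...,:3]
E
python3 - <<'E'
from h import *
for n in('scene','top'):
    im,d,c=snap(n); cv2.imwrite(f'pics/{n}0.png',im); np.savez(f'{n}0.npz',im=im,d=d,P=pts(d,c)); print(n,c)
print(r.sense())
E
```

```text
scene {'fx': 421.99422120933673, 'fy': 421.99422120933673, 'cx': 324.0112038748426, 'cy': 205.97879678646194, 'pose': array([[ 4.58775047e-01,  6.41873517e-01, -6.14429691e-01,
         1.39047304e+03],
       [ 8.88539023e-01, -3.27603953e-01,  3.21207184e-01,
        -3.24515653e+02],
       [ 4.88478971e-03, -6.93306598e-01, -7.20626186e-01,
         1.04458595e+03],
       [ 0.00000000e+00,  0.00000000e+00,  0.00000000e+00,
         1.00000000e+00]])}
top {'fx': 449.678343400591, 'fy': 449.678343400591, 'cx': 321.21337532469084, 'cy': 204.12799825442195, 'pose': array([[ 7.15754080e-03, -9.82831485e-01,  1.84366596e-01,
         3.86700789e+02],
       [-9.99742255e-01, -3.06079121e-03,  2.24956911e-02,
         8.55653780e+01],
       [-2.15451658e-02, -1.84480090e-01, -9.82600072e-01,
         1.21301233e+03],
       [ 0.00000000e+00,  0.00000000e+00,  0.00000000e+00,
         1.00000000e+00]])}
{'time': 0.1, 'joint_pos': array([ 7.05656668e+01,  7.51065900e+00,  8.53254443e+01,  1.81831131e-03,
        8.72600685e+01, -4.89243879e+00]), 'qd': array([-0.02565184, -0.03937745, -0.20241018,  0.13274991,  0.04411366,
       -0.0152228 ]), 'joint_efforts': array([ 8.13306269e-04, -5.70954072e+01, -5.01940978e+01, -2.04888802e-04,
        8.15370935e-03,  8.13883889e-05]), 'tool_pos': array([150.44610525, 580.31415789, 230.32754347]), 'tcp_rot': array([-1.79904334e+02, -1.00115152e-02,  1.65458009e+02]), 'ft_force': array([-0.30118098, -0.12526766, -0.35184597]), 'wrist_torque': array([ 0.00532417,  0.02327059, -0.01349935]), 'grip_force': 0.0, 'finger_gap': 85.48878632690932}
```

View pics/scene0.png

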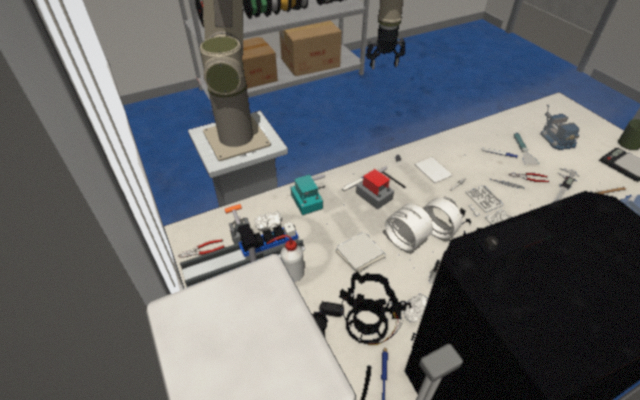

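View pics/top0.png

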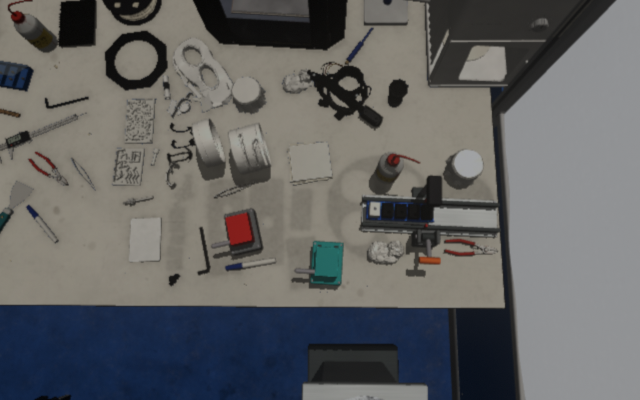

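The scene view shows the feeder at (260,240), the red-covered box at (375,187) and the turquoise look-alike at (307,193). In the top view the red-covered switch box is at (241,230) and the turquoise look-alike at (326,262). The feeder is at (430,215), with its orange bar at (430,261) and the white block near (374,209). The box that fits is the grey one with the red cover. I'll confirm this in a crop.

```bash
python3 - <<'E'
from h import *
z=np.load('top0.npz'); im,P=z['im'],z['P']
a=cv2.resize(im[195:280,190:290],(500,425),interpolation=cv2.INTER_CUBIC)
b=cv2.resize(im[170:280,350:505],(600,426),interpolation=cv2.INTER_CUBIC)[:425]
cv2.imwrite('pics/cropA.png',a);cv2.imwrite('pics/cropB.png',b)
s=np.load('scene0.npz')
for nm,z in(('top',z),('scene',s)):
    im,P=z['im'],z['P']; hsv=cv2.cvtColor(im,cv2.COLOR_BGR2HSV)
    H,S,V=cv2.split(hsv)
    X,Y,Z=P[...,0],P[...,1],P[...,2]
    for n,m in(('red',((H<6)|(H>174))&(S>150)&(V>60)),('orange',(H>7)&(H<16)&(S>150)&(V>120))):
        k,l,st,ce=cv2.connectedComponentsWithStats(m.astype(np.uint8))
        for i in range(1,k):
            if st[i,4]>25:
                q=P[l==i]; print(nm,n,st[i],ce[i].round(1),'med',np.median(q,0).round(1),'min',np.percentile(q,5,0).round(),'max',np.percentile(q,95,0).round())
E
```

```text
top red [11 12 11  8 56] [16.2 15.6] med [1098.7  931.6  139.1] min [1091.  921.  136.] max [1112.  942.  142.]
top red [ 36 152  18  16  40] [ 46.  159.6] med [737.1 884.9   9.3] min [719. 867.   6.] max [757. 917.  14.]
top red [388 154  11  10  72] [393.1 158.6] med [701.4 -67.1 138.9] min [693. -78. 135.] max [713. -55. 167.]
top red [ 30 160  18  15  43] [ 37.6 167.6] med [712.5 911.   10.2] min [696. 882.   5.] max [734. 934.  14.]
top red [226 213  27  32 643] [238.5 228.6] med [533.1 319.8  89.2] min [502. 293.  85.] max [566. 347.  93.]
top red [446 240  28   5  56] [459.8 241.1] med [ 513.7 -257.1    9.2] min [ 508. -289.    7.] max [ 516. -225.   14.]
top red [446 250  28   5  54] [459.5 252.8] med [ 481.7 -254.6   10.4] min [ 479. -286.    7.] max [ 487. -222.   13.]
top orange [420 257  20   6  95] [429.6 259.5] med [ 457.6 -156.3   98.7] min [ 452. -177.   95.] max [ 465. -134.  103.]
scene red [364 170  25  24 353] [374.8 180.6] med [542.9 305.   89.1] min [512. 289.  55.] max [571. 346.  94.]
scene red [286 240  10  10  78] [290.5 244.8] med [708.6 -70.8 140.4] min [698. -81. 134.] max [719. -60. 154.]
scene orange [226 205  15   7  48] [232.9 208. ] med [ 463.5 -158.4   99.1] min [ 460. -178.   94.] max [ 469. -138.  104.]
```

View pics/cropA.png

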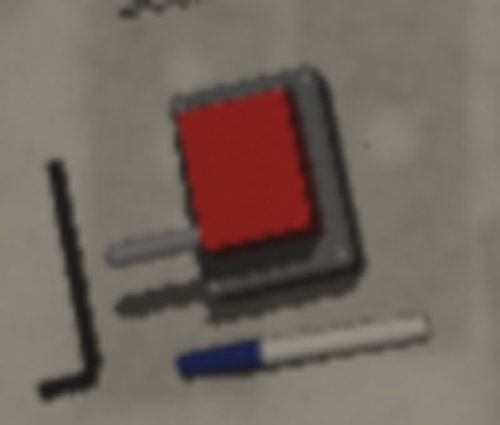

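View pics/cropB.png

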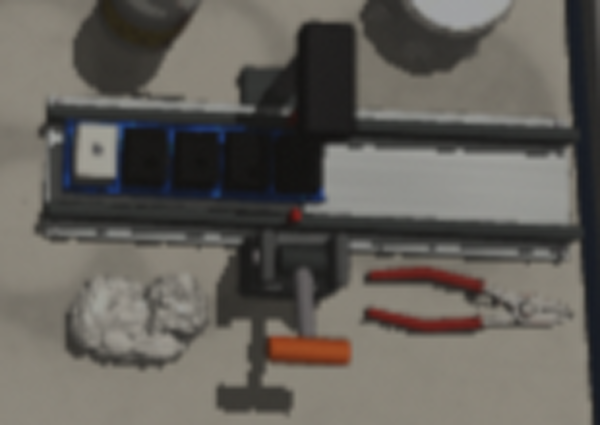

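Crop A confirms the grey switch box with its red cover at about (241,230): the lift bar sticks out on the left (+y world), so the hinge is on the far (+x) side. Crop B shows white in the leftmost of five pockets, crop x=97, with the pockets at 97, 145, 195, 246 and 297 and the pointers at 297. The white block is therefore in pocket 4, which means 4 strokes.

```bash
python3 - <<'E'
from h import *
for n in('top','scene'):
    z=np.load(n+'0.npz'); im,P=z['im'],z['P']; hsv=cv2.cvtColor(im,cv2.COLOR_BGR2HSV)
    H,S,V=cv2.split(hsv); X,Y,Z=P[...,0],P[...,1],P[...,2]
    red=((H<6)|(H>174))&(S>130)&(abs(X-533)<60)&(abs(Y-320)<60)&(Z>84)&(Z<94)
    print(n,'cover top rect',cv2.minAreaRect(P[red][:,:2].astype(np.float32)),np.median(Z[red]))
    box=(abs(X-530)<85)&(abs(Y-320)<75)&(Z>40)&(Z<49)
    print('box top',box.sum(),cv2.minAreaRect(P[box][:,:2].astype(np.float32)))
    bar=(X>470)&(X<540)&(Y>352)&(Y<410)&(Z>62)&(Z<90)&(S<100)
    q=P[bar]; print('bar',len(q),np.median(q,0).round(1),np.percentile(q,5,0).round(1),np.percentile(q,95,0).round(1),cv2.fitLine(q[:,:2].astype(np.float32),2,0,.1,.1).ravel().round(3))
    o=(H>7)&(H<16)&(S>130)&(Z>90)&(Z<106)&(abs(X-458)<30); q=P[o]
    print('orange',cv2.minAreaRect(q[:,:2].astype(np.float32)),np.percentile(Z[o],[5,50,95]).round(1))
    w=(abs(X-560)<60)&(abs(Y+35)<30)&(Z>70)&(Z<80)&(V>120)&(S<60)
    print('white',cv2.minAreaRect(P[w][:,:2].astype(np.float32)))
E
```

```text
top cover top rect ((533.7858276367188, 320.10260009765625), (72.61544799804688, 56.42856979370117), 12.795865058898926) 89.21449083730317
box top 473 ((533.52685546875, 319.8860168457031), (110.2938232421875, 79.60655212402344), 13.579927444458008)
bar 72 [493.7 370.7  76.9] [488.1 353.3  72.8] [501.4 387.5  80.2] [ 2.49000e-01 -9.68000e-01  4.94279e+02  3.70645e+02]
orange ((457.4370422363281, -154.59906005859375), (15.079671859741211, 49.646812438964844), 0.3939059376716614) [ 94.8  98.2 102.6]
white ((589.7294311523438, -25.210262298583984), (23.545534133911133, 34.55354309082031), 88.82905578613281)
scene cover top rect ((538.0172119140625, 318.73223876953125), (71.32215881347656, 57.871768951416016), 16.927629470825195) 90.648180928535
box top 266 ((538.49560546875, 318.9388427734375), (112.19941711425781, 79.70907592773438), 12.916120529174805)
bar 29 [499.9 371.9  77.9] [493.2 356.   71.9] [504.3 387.2  82.2] [ 2.18000e-01 -9.76000e-01  4.99309e+02  3.72481e+02]
orange ((463.28790283203125, -158.35792541503906), (47.51200866699219, 13.068506240844727), 88.42784118652344) [ 93.1  99.1 103.7]
white ((592.5413818359375, -29.757827758789062), (36.98019790649414, 37.4214973449707), 82.05268096923828)
```

>>> {"name": "jog_arm", "arguments": {"rows": [[[-390,-121,71],[0,0,1.083]],[[-390,-121,71],[0,0,1.083]],[[-390,-121,71],[0,0,1.083]],[[-390,-121,71],[0,0,1.083]],[[-390,-121,71],[0,0,1.083]],[[-390,-121,71],[0,0,1.083]],[[-390,-121,71],[0,0,1.083]],[[-390,-121,71],[0,0,1.083]],[[-390,-121,71],[0,0,1.083]],[[-390,-121,71],[0,0,1.083]]], "grip": 50}}

```text
time: 1.1
tool_pos: [499.0, 363.7, 158.9]
tcp_rot: [-179.9, 0.1, 103.2]
ft_force: [-1.2, -1.0, 0.2]
finger_gap: 50.2
grip_force: 0.0
```

>>> {"name": "jog_arm", "arguments": {"rows": [[[0,0,40],[0,0,0]],[[0,0,75],[0,0,0]],[[0,0,105],[0,0,0]],[[0,0,105],[0,0,0]],[[0,0,105],[0,0,0]]]}}

```text
time: 1.6
tool_pos: [496.5, 366.5, 55.5]
tcp_rot: [-179.9, 0.0, 103.5]
ft_force: [1.0, 0.5, -0.2]
finger_gap: 50.0
grip_force: 0.0
```

>>> {"name": "jog_arm", "arguments": {"rows": [[[0,0,0],[0,0,0]],[[0,0,0],[0,0,0]],[[0,0,0],[0,0,0]],[[0,0,0],[0,0,0]],[[0,0,0],[0,0,0]],[[0,0,0],[0,0,0]]], "grip": 6, "force": 25}}

```text
time: 2.2
tool_pos: [499.1, 366.8, 57.6]
tcp_rot: [179.8, -0.1, 103.4]
ft_force: [-0.6, 1.1, 7.1]
finger_gap: 11.1
grip_force: 24.8
```

>>> {"name": "jog_arm", "arguments": {"rows": [[[0,4,-8.4],[0,0,0]],[[0,9,-16.2],[0,0,0]],[[0,14.9,-23.3],[0,0,0]],[[0,21.8,-29.5],[0,0,0]],[[0,29.4,-34.9],[0,0,0]],[[0,37.7,-39.1],[0,0,0]],[[0,46.4,-42.2],[0,0,0]],[[0,55.5,-44.2],[0,0,0]],[[0,55.5,-44.2],[0,0,0]]]}}

```text
time: 3.1
tool_pos: [553.0, 379.5, 101.3]
tcp_rot: [179.9, -0.1, 103.4]
ft_force: [-3.7, 1.6, 10.7]
finger_gap: 11.2
grip_force: 26.3
```

>>> {"name": "jog_arm", "arguments": {"rows": [[[0,9.3,-0.8],[0,0,0]],[[0,18.5,-0.3],[0,0,0]],[[0,27.7,1.3],[0,0,0]],[[0,36.5,4.2],[0,0,0]],[[0,44,7.8],[0,0,0]],[[0,44,7.8],[0,0,0]]]}}

```text
time: 3.7
tool_pos: [595.1, 389.4, 90.6]
tcp_rot: [-180.0, -0.0, 103.4]
ft_force: [-2.1, 5.8, 0.4]
finger_gap: 10.7
grip_force: 27.5
```

>>> {"name": "jog_arm", "arguments": {"rows": [[[0,0,0],[0,0,0]],[[0,0,0],[0,0,0]],[[0,0,0],[0,0,0]],[[0,0,-40],[0,0,0]],[[0,0,-80],[0,0,0]],[[0,0,-80],[0,0,0]]], "grip": 40}}

```text
time: 4.3
tool_pos: [598.2, 390.4, 180.4]
tcp_rot: [179.3, -0.2, 103.4]
ft_force: [0.5, -0.1, 1.2]
finger_gap: 39.7
grip_force: 0.0
```

```bash
python3 - <<'E'
from h import *
im,d,c=snap('top'); P=pts(d,c); np.savez('top1.npz',im=im,d=d,P=P)
im2,d2,c2=snap('scene'); np.savez('scene1.npz',im=im2,d=d2,P=pts(d2,c2))
a=cv2.resize(im[170:280,190:290],(400,440),interpolation=cv2.INTER_CUBIC);b=cv2.resize(im2[140:230,325:425],(400,440),interpolation=cv2.INTER_CUBIC)
cv2.imwrite('pics/open.png',np.hstack([a,b]));print(r.sense()['tool_pos'],r.sense()['tcp_rot'],r.sense()['ft_force'])
E
```

```text
[595.83192538 389.1027736  174.15285476] [ 1.79764720e+02 -4.48742445e-02  1.03391098e+02] [-1.18770798 -0.30910641 -0.2024309 ]
```

View pics/open.png

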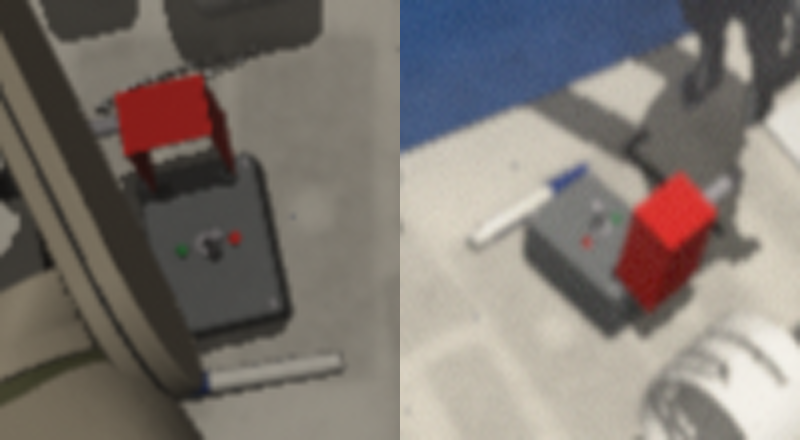

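The cover stands open by itself, and the grey box has a red dot at crop (233,238), a green dot at (182,249) and the toggle at (210,243). Next I'll close the fingers and go to the -y side of the toggle.

>>> {"name": "jog_arm", "arguments": {"rows": [[[-40,-35,0],[0,0,0]],[[-70,-65,0],[0,0,0]],[[-88,-81,0],[0,0,0]],[[-88,-81,0],[0,0,0]],[[-88,-81,40],[0,0,0]],[[-88,-81,80],[0,0,0]],[[-88,-81,112],[0,0,0]],[[-88,-81,112],[0,0,0]],[[-88,-81,112],[0,0,0]]], "grip": 0}}

```text
time: 5.3
tool_pos: [535.5, 284.4, 58.9]
tcp_rot: [-179.9, 0.0, 103.4]
ft_force: [0.4, 0.4, 0.2]
finger_gap: 0.1
grip_force: 0.0
```

>>> {"name": "jog_arm", "arguments": {"rows": [[[6,0,0],[0,0,0]],[[12,0,0],[0,0,0]],[[17,0,0],[0,0,0]],[[22,0,0],[0,0,0]],[[26,0,0],[0,0,0]],[[26,0,0],[0,0,0]]]}}

```text
time: 5.9
tool_pos: [529.8, 310.4, 59.8]
tcp_rot: [-180.0, -0.0, 103.4]
ft_force: [-1.2, -0.2, -0.9]
finger_gap: 0.0
grip_force: 0.3
```

>>> {"name": "jog_arm", "arguments": {"rows": [[[2,0,0],[0,0,0]],[[4,0,0],[0,0,0]],[[4,0,0],[0,0,0]]]}}

```text
time: 6.2
tool_pos: [528.6, 313.5, 59.3]
tcp_rot: [-179.9, 0.0, 103.4]
ft_force: [-2.3, -1.7, 1.9]
finger_gap: -0.3
grip_force: 1.5
```

>>> {"name": "jog_arm", "arguments": {"rows": [[[-12,0,0],[0,0,0]],[[-12,0,-45],[0,0,0]],[[-12,0,-90],[0,0,0]],[[-12,0,-112],[0,0,0]],[[20,40,-112],[0,0,0]],[[58,81,-112],[0,0,0]],[[58,81,-112],[0,0,0]],[[58,81,-112],[0,0,0]]], "grip": 40}}

```text
time: 7.0
tool_pos: [594.7, 389.6, 170.1]
tcp_rot: [-179.9, 0.0, 103.5]
ft_force: [0.3, 0.4, 0.4]
finger_gap: 39.9
grip_force: 0.0
```

```bash
python3 - <<'E'
from h import *
im,d,c=snap('top'); P=pts(d,c)
im2,d2,c2=snap('scene'); P2=pts(d2,c2)
a=cv2.resize(im[205:260,215:270],(400,400),interpolation=cv2.INTER_CUBIC);b=cv2.resize(im2[160:215,350:405],(400,400),interpolation=cv2.INTER_CUBIC)
cv2.imwrite('pics/tog.png',np.hstack([a,b]));print(r.sense()['tool_pos'],r.sense()['ft_force'])
ex=np.array([.973,.232]);ey=np.array([-.232,.973])
for Q,i in((P,im),(P2,im2)):
    D=Q[...,:2]-[535.5,319.5]; x=D@ex;y=D@ey;z=Q[...,2]
    t=(abs(x)<22)&(abs(y)<25)&(z>60)&(z<85); print('tip',t.sum(),np.median(x[t]),np.median(y[t]),np.median(z[t]))
    b=(abs(y-54)<20)&(x>50)&(x<95)&(z>90)&(z<125); print('bar',b.sum(),np.median(x[b]),np.median(y[b]),np.median(z[b]))
E
```

```text
[594.42977285 388.14601728 171.60452557] [ 0.21713891 -0.01772088  0.07933404]
tip 17 -1.9427171494489706 8.0754548678237 75.36514523909409
bar 23 74.17242870240523 39.8170931180586 111.13552929645107
tip 14 0.728917655712477 8.363111796114136 72.36717701231288
bar 35 81.38761536284132 52.510778281141945 112.4673241816987
```

View pics/tog.png

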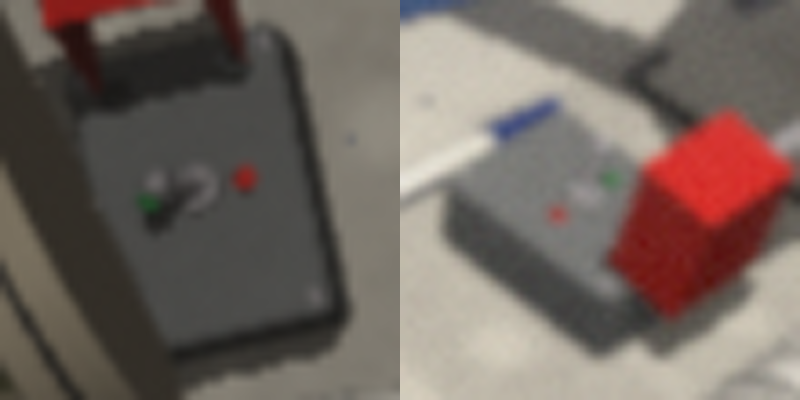

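The toggle ball now stands over the green dot at left crop (150,190), with the tip measured at about +8 mm in y. I'll check this against the earlier frame for bias.

```bash
python3 - <<'E'
import numpy as np
ex=np.array([.973,.232]);ey=np.array([-.232,.973])
for n in('top1','scene1'):
    Q=np.load(n+'.npz')['P']
    D=Q[...,:2]-[535.5,319.5]; x=D@ex;y=D@ey;z=Q[...,2]
    t=(abs(x)<22)&(abs(y)<25)&(z>60)&(z<85); print('tip',t.sum(),np.median(x[t]),np.median(y[t]),np.median(z[t]))
E
```

```text
tip 13 -2.4593871286044178 -9.242092548736169 76.24423574383286
tip 10 2.557017777624826 -9.550601708614083 74.88417484367392
```

>>> {"name": "jog_arm", "arguments": {"rows": [[[0,0,40],[0,0,0]],[[0,0,80],[0,0,0]],[[0,0,80],[0,0,0]],[[0,0,80],[0,0,0]]]}}

```text
time: 7.5
tool_pos: [593.8, 387.6, 92.2]
tcp_rot: [-179.9, 0.0, 103.4]
ft_force: [-0.4, 0.4, 1.0]
finger_gap: 40.0
grip_force: 0.0
```

>>> {"name": "jog_arm", "arguments": {"rows": [[[0,0,0],[0,0,0]],[[0,0,0],[0,0,0]],[[0,0,0],[0,0,0]],[[0,0,0],[0,0,0]],[[0,0,0],[0,0,0]]], "grip": 6}}

```text
time: 8.0
tool_pos: [596.9, 389.8, 95.3]
tcp_rot: [179.6, -0.1, 103.4]
ft_force: [4.0, -0.1, 7.3]
finger_gap: 11.0
grip_force: 25.0
```

>>> {"name": "jog_arm", "arguments": {"rows": [[[0,-7.5,-3.6],[0,0,0]],[[0,-16.3,-6.5],[0,0,0]],[[0,-25.5,-8.1],[0,0,0]],[[0,-34.7,-8.6],[0,0,0]],[[0,-44,-7.8],[0,0,0]],[[0,-53,-5.8],[0,0,0]],[[0,-61.8,-2.7],[0,0,0]],[[0,-70,1.5],[0,0,0]],[[0,-77.7,6.9],[0,0,0]],[[0,-84.6,13],[0,0,0]]]}}

```text
time: 9.0
tool_pos: [511.4, 369.1, 77.8]
tcp_rot: [-180.0, 0.0, 103.4]
ft_force: [2.3, 2.3, 0.1]
finger_gap: 11.1
grip_force: 25.8
```

>>> {"name": "jog_arm", "arguments": {"rows": [[[0,-6,7.1],[0,0,0]],[[0,-11,15],[0,0,0]],[[0,-15,23.5],[0,0,0]],[[0,-15,23.5],[0,0,0]],[[0,-15,23.5],[0,0,0]]]}}

```text
time: 9.5
tool_pos: [499.1, 366.3, 56.7]
tcp_rot: [179.8, -0.0, 103.4]
ft_force: [3.0, 0.5, 9.0]
finger_gap: 11.1
grip_force: 26.9
```

>>> {"name": "jog_arm", "arguments": {"rows": [[[0,0,0],[0,0,0]],[[0,0,0],[0,0,0]],[[0,0,0],[0,0,0]],[[0,0,-40],[0,0,0]],[[0,0,-80],[0,0,0]],[[0,0,-120],[0,0,0]],[[0,0,-120],[0,0,0]]], "grip": 40}}

```text
time: 10.2
tool_pos: [500.6, 367.6, 182.4]
tcp_rot: [179.4, -0.2, 103.4]
ft_force: [0.7, 0.6, 0.5]
finger_gap: 39.7
grip_force: 0.0
```

>>> {"name": "jog_arm", "arguments": {"rows": [[[-250,-79,0],[0,0,0.234]],[[-250,-79,0],[0,0,0.234]],[[-250,-79,0],[0,0,0.234]],[[-250,-79,0],[0,0,0.234]],[[-250,-79,0],[0,0,0.234]],[[-500,-158,0],[0,0,0.234]],[[-500,-158,0],[0,0,0.234]],[[-500,-158,0],[0,0,0.234]],[[-500,-158,0],[0,0,0.234]],[[-500,-158,0],[0,0,0.234]]], "grip": 0}}

```text
time: 11.2
tool_pos: [460.6, -134.7, 174.4]
tcp_rot: [-179.9, -0.0, 90.0]
ft_force: [0.7, 0.5, -0.8]
finger_gap: 0.2
grip_force: 0.0
```

```bash
python3 - <<'E'
from h import *
im,d,c=snap('top'); P=pts(d,c)
im2,d2,c2=snap('scene'); P2=pts(d2,c2)
a=cv2.resize(im[195:280,190:290],(400,400),interpolation=cv2.INTER_CUBIC);b=cv2.resize(im2[150:240,325:425],(400,400),interpolation=cv2.INTER_CUBIC)
cv2.imwrite('pics/shut.png',np.hstack([a,b]));print(r.sense())
for Q,i in((P,im),(P2,im2)):
    H,S,V=cv2.split(cv2.cvtColor(i,cv2.COLOR_BGR2HSV))
    red=((H<6)|(H>174))&(S>130)&(abs(Q[...,0]-533)<60)&(abs(Q[...,1]-320)<60)&(Q[...,2]>80)
    print(red.sum(),np.percentile(Q[red][:,2],[5,50,95]))
E
```

```text
{'time': 11.3, 'joint_pos': array([-22.75853688,  -9.35589235, 107.89000905,  -0.11966912,
        81.5004566 , -22.3709145 ]), 'qd': array([ 5.49527799, -0.64453149,  0.85199779,  2.74699835,  0.96632905,
        5.58099607]), 'joint_efforts': array([ -2.97667891, -40.0056839 , -49.27290201,  -0.66964891,
        -0.19171982,  -1.6091457 ]), 'tool_pos': array([ 460.21476856, -138.3590635 ,  174.44936916]), 'tcp_rot': array([-1.79922970e+02,  9.62718336e-02,  8.96301653e+01]), 'ft_force': array([ 0.04265956,  0.55442303, -0.58531081]), 'wrist_torque': array([ 0.00646602, -0.01602787, -0.01312822]), 'grip_force': 0.0, 'finger_gap': 1.7707843281038997e-05}
636 [85.08958632 89.10390076 92.55308636]
253 [83.23713718 90.694941   94.46988615]
```

View pics/shut.png

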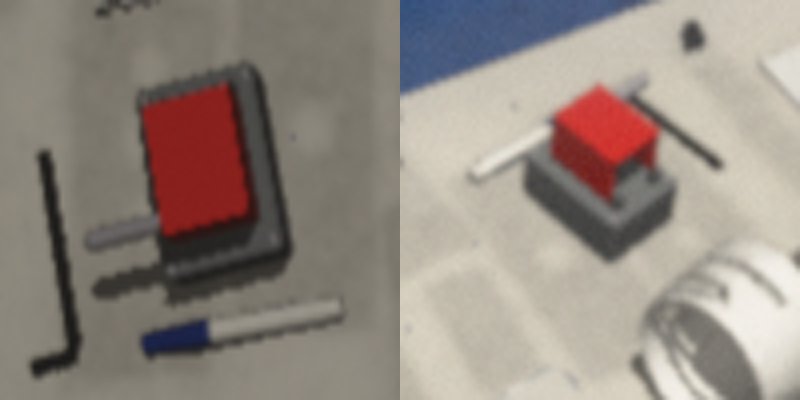

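The cover is shut, as both views show and the top height of 89.1 mm (same as at the start) confirms. Next comes the lever.

>>> {"name": "jog_arm", "arguments": {"rows": [[[-18,0,0],[0,0,0]],[[-18,0,35],[0,0,0]],[[-18,0,66],[0,0,0]],[[-18,0,66],[0,0,0]],[[-18,0,66],[0,0,0]]]}}

```text
time: 11.8
tool_pos: [460.9, -150.1, 108.7]
tcp_rot: [-179.9, -0.1, 90.0]
ft_force: [0.0, -0.7, 0.3]
finger_gap: 0.1
grip_force: 0.0
```

>>> {"name": "jog_arm", "arguments": {"rows": [[[-3,0,12],[0,0,0]],[[-3,0,22],[0,0,0]],[[-3,-1,32],[0,0,0]],[[-3,-2,40],[0,0,0]],[[-3,-2,45],[0,0,0]],[[-3,-2,45],[0,0,0]],[[-3,-2,45],[0,0,0]]]}}

```text
time: 12.5
tool_pos: [461.5, -154.8, 65.9]
tcp_rot: [179.8, 0.1, 90.0]
ft_force: [1.4, -0.7, 4.3]
finger_gap: -0.1
grip_force: 2.3
```

>>> {"name": "jog_arm", "arguments": {"rows": [[[0,0,2],[0,0,0]],[[0,0,2],[0,0,0]],[[0,0,2],[0,0,0]]]}}

```text
time: 12.8
tool_pos: [461.6, -154.8, 64.0]
tcp_rot: [179.8, 0.1, 90.0]
ft_force: [1.7, -0.4, 6.6]
finger_gap: -0.2
grip_force: 3.1
```

>>> {"name": "jog_arm", "arguments": {"rows": [[[0,0,2],[0,0,0]],[[0,0,2],[0,0,0]],[[0,0,2],[0,0,0]]]}}

```text
time: 13.1
tool_pos: [461.8, -154.9, 62.7]
tcp_rot: [179.8, 0.1, 90.0]
ft_force: [-1.6, 1.0, 12.5]
finger_gap: 0.2
grip_force: 6.2
```

>>> {"name": "jog_arm", "arguments": {"rows": [[[0,0,2],[0,0,0]],[[0,0,2],[0,0,0]],[[0,0,2],[0,0,0]]]}}

```text
time: 13.4
tool_pos: [462.0, -154.9, 62.3]
tcp_rot: [179.7, 0.1, 90.0]
ft_force: [-9.3, 3.9, 29.7]
finger_gap: -0.3
grip_force: 14.7
```

>>> {"name": "jog_arm", "arguments": {"rows": [[[0,0,-12],[0,0,0]],[[0,0,-24],[0,0,0]],[[0,0,-36],[0,0,0]],[[0,0,-51],[0,0,0]],[[0,0,-51],[0,0,0]],[[0,0,-51],[0,0,0]],[[0,0,-51],[0,0,0]]]}}

```text
time: 14.1
tool_pos: [459.0, -153.7, 108.2]
tcp_rot: [-179.9, -0.0, 90.0]
ft_force: [0.0, 0.1, -0.7]
finger_gap: -0.3
grip_force: 0.0
```

```bash
cat > w.py <<'E'
from h import *
for n in('top','scene'):
    im,d,c=snap(n); P=pts(d,c); X,Y,Z=P[...,0],P[...,1],P[...,2]; H,S,V=cv2.split(cv2.cvtColor(im,cv2.COLOR_BGR2HSV))
    w=(abs(X-590)<22)&(Y>-190)&(Y<5)&(Z>68)&(Z<82)&(V>110)&(S<60)
    o=(H>7)&(H<16)&(S>130)&(abs(X-458)<30)&(Z>40)&(Z<110)
    print(n,w.sum(),np.median(P[w],0).round(1),np.percentile(P[w],[5,95],0).round(),'bar',o.sum(),np.percentile(Z[o],[5,50,95]).round(1))
print(r.sense()['tool_pos'],r.sense()['time'])
cv2.imwrite('last.png',im)
E
python3 w.py
```

```text
top 128 [588.1 -58.3  73.9] [[573. -70.  70.]
 [604. -47.  77.]] bar 30 [ 93.8  98.4 102.9]
scene 106 [589.9 -61.8  75.5] [[ 572. -115.   71.]
 [ 608.  -47.   78.]] bar 58 [ 92.5  99.4 103.8]
[ 458.9401178  -153.67159232  108.13122285] 14.2
```

One stroke moved the white block from about -25 to -59 (34 mm), and the lever is back up. Stroke 2 uses the same depth.

>>> {"name": "jog_arm", "arguments": {"rows": [[[0,0,12],[0,0,0]],[[0,0,22],[0,0,0]],[[0,0,32],[0,0,0]],[[0,0,40],[0,0,0]],[[0,0,46],[0,0,0]],[[0,0,50.5],[0,0,0]],[[0,0,50.5],[0,0,0]],[[0,0,50.5],[0,0,0]],[[0,0,50.5],[0,0,0]]]}}

```text
time: 15.1
tool_pos: [459.6, -154.3, 62.0]
tcp_rot: [-179.9, 0.0, 90.0]
ft_force: [-22.2, 8.1, 46.2]
finger_gap: -0.1
grip_force: 23.5
```

>>> {"name": "jog_arm", "arguments": {"rows": [[[0,0,-12],[0,0,0]],[[0,0,-24],[0,0,0]],[[0,0,-36],[0,0,0]],[[0,0,-50.5],[0,0,0]],[[0,0,-50.5],[0,0,0]],[[0,0,-50.5],[0,0,0]],[[0,0,-50.5],[0,0,0]]]}}

```text
time: 15.8
tool_pos: [459.1, -153.7, 108.3]
tcp_rot: [-179.9, -0.0, 90.0]
ft_force: [-1.0, -0.2, -0.8]
finger_gap: 0.2
grip_force: 0.0
```

```bash
python3 w.py
```

```text
top 128 [586.  -90.6  73.3] [[ 571. -103.   70.]
 [ 602.  -81.   77.]] bar 29 [ 93.6  97.8 100.9]
scene 104 [590.2 -93.9  75.9] [[ 572. -114.   71.]
 [ 606.  -81.   79.]] bar 58 [ 91.5  99.2 103.4]
[ 459.03314131 -153.70466189  108.27828242] 15.9
```

>>> {"name": "jog_arm", "arguments": {"rows": [[[0,0,12],[0,0,0]],[[0,0,22],[0,0,0]],[[0,0,32],[0,0,0]],[[0,0,40],[0,0,0]],[[0,0,45],[0,0,0]],[[0,0,48.5],[0,0,0]],[[0,0,48.5],[0,0,0]],[[0,0,48.5],[0,0,0]],[[0,0,48.5],[0,0,0]]]}}

```text
time: 16.8
tool_pos: [459.4, -154.2, 62.3]
tcp_rot: [-179.9, 0.0, 90.0]
ft_force: [-14.1, 4.2, 29.6]
finger_gap: -0.2
grip_force: 14.9
```

>>> {"name": "jog_arm", "arguments": {"rows": [[[0,0,-12],[0,0,0]],[[0,0,-24],[0,0,0]],[[0,0,-36],[0,0,0]],[[0,0,-48.5],[0,0,0]],[[0,0,-48.5],[0,0,0]],[[0,0,-48.5],[0,0,0]],[[0,0,-48.5],[0,0,0]]]}}

```text
time: 17.5
tool_pos: [459.2, -153.7, 108.4]
tcp_rot: [-179.9, -0.0, 90.0]
ft_force: [-0.0, 0.7, -0.2]
finger_gap: -0.2
grip_force: 0.0
```

```bash
python3 w.py
```

```text
top 101 [ 585.7 -121.3   73.6] [[ 571. -131.   70.]
 [ 601. -113.   77.]] bar 29 [ 94.7  99.  102.9]
scene 71 [ 589.4 -123.2   75.2] [[ 573. -133.   72.]
 [ 605. -114.   79.]] bar 58 [ 93.5  99.2 103.2]
[ 459.08110413 -153.71956197  108.34761738] 17.6
```

Three strokes are done: the block's edge has gone -13, -47, -81, -114. Now the last one.

>>> {"name": "jog_arm", "arguments": {"rows": [[[0,0,12],[0,0,0]],[[0,0,22],[0,0,0]],[[0,0,32],[0,0,0]],[[0,0,40],[0,0,0]],[[0,0,45],[0,0,0]],[[0,0,48.5],[0,0,0]],[[0,0,48.5],[0,0,0]],[[0,0,48.5],[0,0,0]],[[0,0,48.5],[0,0,0]]]}}

```text
time: 18.5
tool_pos: [459.4, -154.2, 62.3]
tcp_rot: [-179.9, 0.0, 90.0]
ft_force: [-13.6, 3.5, 29.4]
finger_gap: -0.1
grip_force: 14.8
```

>>> {"name": "jog_arm", "arguments": {"rows": [[[0,0,-12],[0,0,0]],[[0,0,-24],[0,0,0]],[[0,0,-36],[0,0,0]],[[0,0,-60],[0,0,0]],[[0,0,-100],[0,0,0]],[[100,0,-140],[0,0,0]],[[150,0,-140],[0,0,0]],[[200,0,-140],[0,0,0]],[[200,0,-140],[0,0,0]],[[200,0,-140],[0,0,0]]]}}

```text
time: 19.5
tool_pos: [459.4, 50.9, 201.5]
tcp_rot: [179.9, -0.1, 90.3]
ft_force: [0.3, -0.1, 0.4]
finger_gap: 0.1
grip_force: 0.0
```

```bash
python3 w.py; python3 - <<'E'
from h import *
im,d,c=snap('top'); im2,_,_=snap('scene')
a=cv2.resize(im[170:280,350:505],(400,400),interpolation=cv2.INTER_CUBIC);b=cv2.resize(im2[185:285,175:325],(400,400),interpolation=cv2.INTER_CUBIC)
cv2.imwrite('pics/end.png',np.hstack([a,b]))
E
```

```text
top 18 [ 579.5 -170.7   72.8] [[ 571. -172.   70.]
 [ 590. -168.   76.]] bar 133 [ 94.2  98.8 102.7]
  return _methods._mean(a, axis=axis, dtype=dtype,
  ret = um.true_divide(
Traceback (most recent call last):
  File "w.py", line 6, in <module>
    print(n,w.sum(),np.median(P[w],0).round(1),np.percentile(P[w],[5,95],0).round(),'bar',o.sum(),np.percentile(Z[o],[5,50,95]).round(1))
                                               ~~~~~~~~~~~~~^^^^^^^^^^^^^^^
IndexError: index -1 is out of bounds for axis 0 with size 0
```

View pics/end.png

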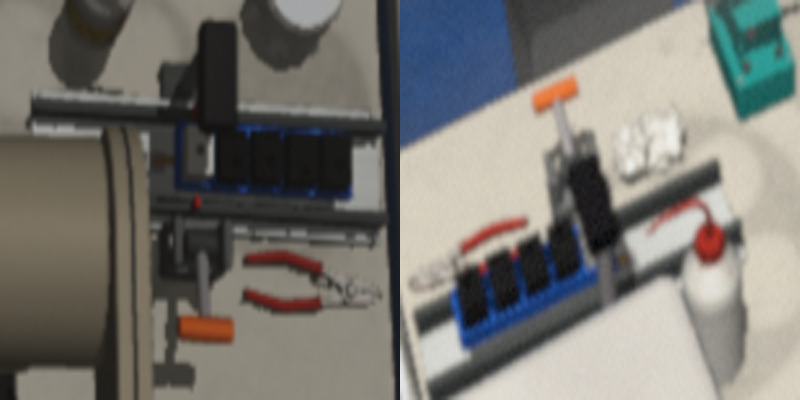

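The white block sits under the head, in line with the red pointer at left crop (197,160). The four blacks are past it, the lever is up, and the arm is clear. Handing in.

```bash
python3 -c "
from bench import r
print(r.hand_in())"
```

```text
the job is handed in; nothing more can be done
None
```

The job is handed in at about 20 s on the robot's clock: toggle flipped to the green dot, cover shut again, and four full lever strokes made, leaving the white block between the red pointers under the inspection head (hand-in returned no verdict).

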